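# Put the cutting dies back on their storage boards

### The arm

A 7-joint arm with a two-finger parallel gripper is mounted at the origin on the work surface. World frame = base frame: x ahead of the robot, y to its left, z up, the work surface at z = 0. Lengths are in m, angles in rad, forces in N, time in s.
With the tool pointing down it reaches from about 0.4 to 0.85 m from the base axis. Payload 10.4 kg.
Tool frame: the origin (TCP) lies between the finger pads; the fingertips stand 19 mm ahead of it and the grasp point (between the pads) is the TCP; x points along the fingers, y is the direction in which the jaws open and shut, and the axes are right-handed (so a half turn about x gives the same grasp; the last joint's range is limited). The gripper opens to 87 mm and grips with 3 to 60 N. Pads are 19 mm wide; open, the fingers measure 117 mm over their backs; the gripper's body (75 mm by 190 mm) begins 51 mm behind the grasp point.
Start: joints at [1.145, 0.332, -0.065, 1.46, 0.022, 1.35, -0.088], TCP at [0.245, -0.575, 0.242] pointing down, gripper open.
Joint ranges: [-2.6, 2.6], [-0.5, 2.12], [-1.47, 1.34], [0.16, 2.42], [-1.27, 4.41], [0.06, 2.06], [-2.6, 2.6]. Speed limits (rad/s): [2.22, 2.22, 2.79, 2.79, 3.14, 3.14, 3.14].

### API

Orientations are given as a unit quaternion [x, y, z, w].
In Python, from bench import r gives the robot as it stands.
- The arm moves only by the tool drive_tool, never from a script. Its argument "motion" is a list of rows, each a list of 4 numbers: the shift along the tool's x, y, z in cm, then the turn about the tool's x in units of 5 degrees (1.0 is 5 degrees). In form: [[tx, ty, tz, twist], ...]. A call has 1 to 20 rows; each row is the pose to reach, as a shift and turn from the pose commanded when the call began, along the tool's axes at that moment; what a row does not reach only later rows make up. A row lasts 1/12 s, in which the tool goes at most 41.7 mm and 7.16 degrees, less where a joint would pass 70% of its speed; a pose out of reach is approached as far as the arm can. A call with a gripper value outside its range is refused whole. "grip" is the closure in counts, from 0 (fully open) to 255 (shut), set as the call begins (left out, the last holds). The fingers move at their own pace and stop on an object; "force" is the grip in N (left out, the last holds). Time passes only in rows, so rows that repeat a pose let the fingers close. It gives the time, the measured TCP pose, the force and the opening at its end, in the units of the state.
- r.read_state(): the state, without advancing time (a new reading comes with each control period).
- r.camera(name): name is "side" or "top"; returns the picture (420x560x3 uint8, red, green, blue); there is no depth.
- r.calibration(name): a dict with "fx", "fy", "cx", "cy" (pixels), "xyz" and "orientation" of the camera in the world. Camera axes: x right, y up, looking along -z (the intrinsics and any distortion apply to the point x, -y, -z); pixel columns grow to the right and rows downward; lengths in m; the calibration is good to about 2 mm. A picture is of the moment at which its call begins. calibration takes no time and is no camera call.
- r.close_job(): hands the job in, once; it reports no verdict.
The state is a dict: "time": time; "joint_positions": joint angles; "joint_vel": joint speeds; "joint_torque": joint torques, N m; "ee_pos": TCP position; "eef_rot": TCP orientation; "ft_force": force on the tool from outside, world axes, zero at the start; "torque": the same for the moment, N m; "width": finger opening in m.
Only numpy, scipy, OpenCV 4.12 (cv2) and the standard library are available. Lean on these libraries where they do the work, as an engineer would, in place of code of your own. Each camera call takes 0.05 s, during which the arm holds its last target.

### The job

The four steel cutting dies are back from the press: put each one on its own storage board, standing flat as it does now and squarely inside the painted outline of its own shape, size and colour, the strap-end dies with their point at the outline's point. Set them down gently, never let one drop, and leave the thread spool and the wax tin where they are.

Things in the scene. Friction and masses are not known exactly. Their poses are not given: they have to be found in the camera images.
- die_round: Round steel cutting die with BLUE upper rim, 60 mm outside diameter (16-sided ring, flat sides at +y and -y). Walls 4 mm thick, 32 mm high, cutting edge down, open inside but for tie bars near the top. Stands on the bench; origin at underside height, on the ring's axis. About 0.2 kg.
- die_oval: Oval steel cutting die with PURPLE upper rim, 84 (x) by 54 (y) mm outside. Walls 4 mm thick, 32 mm high, cutting edge down, open inside but for tie bars near the top. Stands on the bench; origin at underside height, at the centre of the oval. Grip it across the 54 mm, at the middle. About 0.22 kg.
- die_wide: Steel strap-end die, RED upper rim, 95 by 50 mm, square and pointed end (sides straight for 67 mm). Walls 4 mm thick, 32 mm high, cutting edge down, open inside but for tie bars near the top. Stands on the bench; origin at underside height, on the centre line 35 mm from the square end, 60 mm from the point; x towards the point, y across. Grip across the sides, 0 to 15 mm ahead of it. 0.26 kg.
- die_narrow: Steel strap-end die, GREEN upper rim, 95 by 30 mm, square and pointed end (sides straight for 75 mm). Walls 4 mm thick, 32 mm high, cutting edge down, open inside but for tie bars near the top. Stands on the bench; origin at underside height, on the centre line 35 mm from the square end, 60 mm from the point; x towards the point, y across. Grip across the sides, 0 to 15 mm ahead of it. 0.22 kg.
- board_round: BLUE round outline on a fixed plywood board 124 (x) by 86 (y) by 9 mm, origin at the centre of its underside. Small black hole at its -x, +y corner. The 5 mm painted line runs 2.5 mm outside the die's footprint. The outline is centred on the origin.
- board_oval: PURPLE oval outline, long along x, on a fixed plywood board 124 (x) by 86 (y) by 9 mm, origin at the centre of its underside. Small black hole at its -x, +y corner. The 5 mm painted line runs 2.5 mm outside the die's footprint. Centred on the origin; the die may lie in it either way round.
- board_wide: RED wide strap-end outline on a fixed plywood board 124 (x) by 86 (y) by 9 mm, origin at the centre of its underside. Small black hole at its -x, +y corner. The 5 mm painted line runs 2.5 mm outside the die's footprint. Its point looks to +x; the die's origin belongs at x = -12.5 mm, y = 0, its x along the board's x.
- board_narrow: GREEN narrow strap-end outline on a fixed plywood board 124 (x) by 86 (y) by 9 mm, origin at the centre of its underside. Small black hole at its -x, +y corner. The 5 mm painted line runs 2.5 mm outside the die's footprint. Its point looks to +x; the die's origin belongs at x = -12.5 mm, y = 0, its x along the board's x.
- thread_spool: Spool of dark blue thread with pale wooden flanges, standing upright, 48 mm diameter, 50 mm tall; a bystander. Origin at the centre of its underside.
- wax_tin: Round flat tin of wax with copper-coloured lid, 70 mm diameter, 26 mm tall; a bystander. Origin at the centre of its underside.
Not all that is in view belongs to the job. Leave any yellow look-alike of the board_oval alone.

How it is judged:
At the end, for the whole second after the job is handed in: Each die stands flat on the board with its own outline, within 9 mm of its place along and across the board, the oval and strap-end dies turned within 10 degrees of the outline (strap ends pointing the same way), released and at rest (x of die_round in the frame of board_round between -0.009 and 0.009 m and y of die_round in the frame of board_round between -0.009 and 0.009 m and z of die_round in the frame of board_round between 0.006 and 0.012 m and angle between each of die_round, die_oval, die_wide, die_narrow's own z axis and vertical below 0.06 rad and linear speed of each of die_round, die_oval, die_wide, die_narrow below 0.02 m/s and contact force between each of die_round, die_oval, die_wide, die_narrow and the fingers below 0.1 N and x of die_oval in the frame of board_oval between -0.009 and 0.009 m and y of die_oval in the frame of board_oval between -0.009 and 0.009 m and z of die_oval in the frame of board_oval between 0.006 and 0.012 m and angle between the x axis of die_oval and the x axis of board_oval, either way round below 0.17 rad and x of die_wide in the frame of board_wide between -0.0215 and -0.0035 m and y of die_wide in the frame of board_wide between -0.009 and 0.009 m and z of die_wide in the frame of board_wide between 0.006 and 0.012 m and angle between the x axis of die_wide and the x axis of board_wide, either way round below 0.17 rad and x of board_wide in the frame of die_wide above 0 m and x of die_narrow in the frame of board_narrow between -0.0215 and -0.0035 m and y of die_narrow in the frame of board_narrow between -0.009 and 0.009 m and z of die_narrow in the frame of board_narrow between 0.006 and 0.012 m and angle between the x axis of die_narrow and the x axis of board_narrow, either way round below 0.17 rad and x of board_narrow in the frame of die_narrow above 0 m); the robot touches nothing.
It fails at once if a die is dropped or knocked: out of the gripper and moving faster than 0.6 m/s ((contact force between die_round and the fingers below 0.05 N and linear speed of die_round above 0.6 m/s) or (contact force between die_oval and the fingers below 0.05 N and linear speed of die_oval above 0.6 m/s) or (contact force between die_wide and the fingers below 0.05 N and linear speed of die_wide above 0.6 m/s) or (contact force between die_narrow and the fingers below 0.05 N and linear speed of die_narrow above 0.6 m/s)).
It fails at once if the thread spool or the wax tin is moved more than 20 mm or tipped over (distance of any of thread_spool, wax_tin from where it was at the start of the episode above 0.02 m or angle between any of thread_spool, wax_tin's own z axis and vertical above 0.4 rad).
It also fails if it takes over 106 s, if anything falls off the work surface, if the arm or the gripper's body presses on something with over 40 N, if the wrist force passes 120 N, or if a joint passes its speed limit or range.

## Working session

There is one attempt and no reset: what is moved stays moved. The work goes in short steps, Python scripts to look and compute and a tool call to move; the robot and the scene stay as the last step left them, time stands still between calls to the robot, and variables do not carry over. Pictures are saved under pics/ and viewed, and the job is handed in when it is done.

Besides the shell and the picture viewer there is one more tool, called after "Call:" as name(argument=value, ...), one argument or row to a line, values as JSON. drive_tool: Moves the arm, as the interface text tells. Its arguments: {"type":"object","properties":{"motion":{"type":"array","items":{"type":"array","items":{"type":"number"}}},"grip":{"type":"number"},"force":{"type":"number"}},"required":["motion"]}

```bash
mkdir -p pics; ls; python3 - <<'E'
from bench import r
import cv2
for n in("top","side"):
    im=r.camera(n); cv2.imwrite(f"pics/{n}0.png",im[:,:,::-1]); print(r.calibration(n))
print(r.read_state())
E
```

```text
pics
{'fx': 439.7435907597637, 'fy': 439.7435907597637, 'cx': 282.60581106283547, 'cy': 210.10294272839624, 'xyz': array([ 0.4579884 , -0.02348483,  1.20159444]), 'orientation': array([ 0.03328877, -0.02064559, -0.70174304,  0.71135246])}
{'fx': 521.2713262486178, 'fy': 521.2713262486178, 'cx': 277.77106708931166, 'cy': 202.2729558562099, 'xyz': array([0.5088882 , 1.20836016, 0.90746014]), 'orientation': array([-0.00716407,  0.45894071,  0.88842957, -0.00387316])}
{'time': 0.1, 'joint_positions': array([ 1.14539355,  0.33278277, -0.06471921,  1.46083898,  0.02160824,
        1.34987035, -0.08850602]), 'joint_vel': array([-0.00151042, -0.00102948,  0.00010446, -0.0009818 ,  0.00124788,
       -0.00049978, -0.00140549]), 'joint_torque': array([ 2.59836816e-03, -6.24542928e+01,  2.56093912e-02, -3.90719748e+01,
       -6.11104793e-02,  3.65516287e-02,  1.09815012e-04]), 'ee_pos': array([ 0.24488635, -0.57469498,  0.24085846]), 'eef_rot': array([-0.69270769, -0.14187542,  0.69291577, -0.14105017]), 'ft_force': array([-0.14362893, -0.04786819, -0.00077391]), 'torque': array([0.01963877, 0.01377608, 0.01485512]), 'width': 0.08703804846662504}
```

View pics/top0.png

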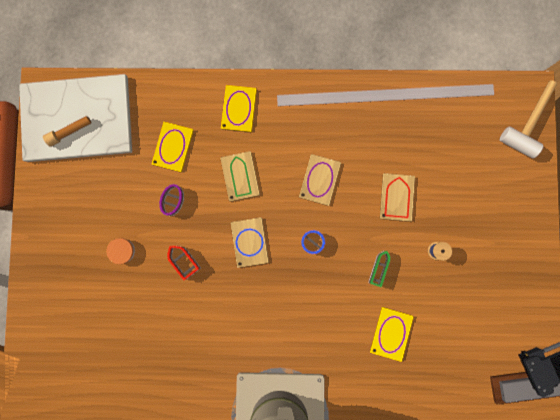

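View pics/side0.png

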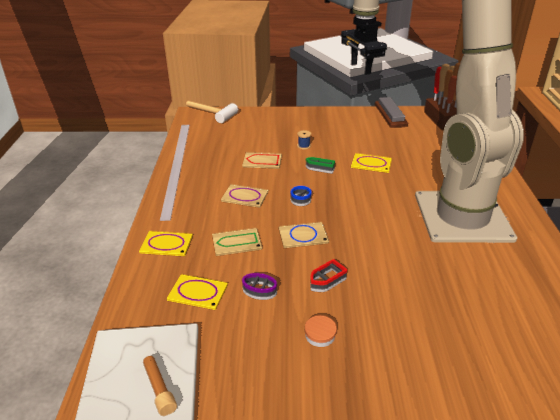

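```bash
cat > h.py <<'E'
import numpy as np, cv2
from scipy.spatial.transform import Rotation as R
from bench import r
def cast(cal,px,z):
    px=np.atleast_2d(px).astype(float)
    d=np.c_[(px[:,0]-cal['cx'])/cal['fx'],-(px[:,1]-cal['cy'])/cal['fy'],-np.ones(len(px))]
    d=R.from_quat(cal['orientation']).apply(d); o=np.array(cal['xyz'])
    return (o+d*((z-o[2])/d[:,2])[:,None])[:,:2]
def proj(cal,P):
    p=R.from_quat(cal['orientation']).inv().apply(np.atleast_2d(P)-cal['xyz'])
    return np.c_[cal['cx']+cal['fx']*p[:,0]/-p[:,2],cal['cy']-cal['fy']*p[:,1]/-p[:,2]]
HUE={'blue':(108,128),'purple':(130,160),'red':(0,6),'green':(50,85)}
def masks(im):
    hsv=cv2.cvtColor(im,cv2.COLOR_RGB2HSV); out={}
    for k,(a,b) in HUE.items():
        m=cv2.inRange(hsv,(a,110,60),(b,255,255))
        if k=='red': m|=cv2.inRange(hsv,(174,110,60),(180,255,255))
        out[k]=m
    return out
def blobs(m,mn=40):
    m2=cv2.morphologyEx(m,cv2.MORPH_CLOSE,np.ones((3,3),np.uint8))
    n,l,s,c=cv2.connectedComponentsWithStats(m2)
    return [(s[i],c[i],np.argwhere((l==i)&(m>0))[:,::-1]) for i in range(1,n) if s[i][4]>=mn]
def rect(P):
    (c,(w,h),a)=cv2.minAreaRect((np.asarray(P)*1000).astype(np.float32))
    if w<h: w,h,a=h,w,a+90
    return np.array(c)/1000,w,h,(a+90)%180-90
E
python3 - <<'E'
from h import *
im=cv2.imread('pics/top0.png')[:,:,::-1].copy()
cal=r.calibration('top')
for k,m in masks(im).items():
    for s,c,p in blobs(m,25):
        for z in (.032,.009):
            q,w,h,a=rect(cast(cal,p,z)); print(k,s,z,q.round(4),'LxW %.1f %.1f ang %.1f'%(w,h,a))
cv2.imwrite('pics/crop.png',cv2.resize(im[140:310,110:280][:,:,::-1],None,fx=3.5,fy=3.5,interpolation=cv2.INTER_CUBIC))
cv2.imwrite('pics/crop2.png',cv2.resize(im[140:310,290:460][:,:,::-1],None,fx=3.5,fy=3.5,interpolation=cv2.INTER_CUBIC))
E
```

```text
blue [236 229  27  27  99] 0.032 [0.4612 0.0862] LxW 69.2 69.0 ang -89.0
blue [236 229  27  27  99] 0.009 [0.4613 0.0884] LxW 70.6 70.3 ang -89.0
blue [302 231  23  23 144] 0.032 [ 0.4636 -0.0837] LxW 58.3 58.2 ang -89.2
blue [302 231  23  23 144] 0.009 [ 0.4637 -0.0848] LxW 59.5 59.3 ang -89.2
purple [226  91  18  29  43] 0.032 [0.8377 0.1408] LxW 85.1 26.8 ang -25.8
purple [226  91  18  29  43] 0.009 [0.8452 0.144 ] LxW 86.7 27.3 ang -25.8
purple [230  93  21  32  45] 0.032 [0.8178 0.1087] LxW 89.8 37.3 ang -26.6
purple [230  93  21  32  45] 0.009 [0.8248 0.1113] LxW 91.6 38.0 ang -26.6
purple [168 130  17  31  47] 0.032 [0.7242 0.2833] LxW 84.2 36.5 ang 17.6
purple [168 130  17  31  47] 0.009 [0.7295 0.2893] LxW 85.9 37.2 ang 17.6
purple [159 134   9  29  35] 0.032 [0.7113 0.3253] LxW 77.1 20.5 ang 4.0
purple [159 134   9  29  35] 0.009 [0.7163 0.3322] LxW 78.6 20.9 ang 4.0
purple [307 162  26  35 111] 0.032 [ 0.6322 -0.0995] LxW 92.0 66.9 ang 0.3
purple [307 162  26  35 111] 0.009 [ 0.6356 -0.101 ] LxW 93.8 68.2 ang 0.3
purple [160 185  22  30 186] 0.032 [0.572  0.2995] LxW 78.3 56.6 ang 1.8
purple [160 185  22  30 186] 0.009 [0.5743 0.3059] LxW 79.8 57.8 ang 1.8
purple [379 316  26  37  96] 0.032 [ 0.2279 -0.2897] LxW 92.4 64.8 ang -0.4
purple [379 316  26  37  96] 0.009 [ 0.2234 -0.2949] LxW 94.2 66.0 ang -0.4
red [384 177  26  41 164] 0.032 [ 0.5869 -0.3067] LxW 106.5 63.4 ang -4.5
red [384 177  26  41 164] 0.009 [ 0.5894 -0.3123] LxW 108.6 64.6 ang -4.5
red [167 246  32  34 267] 0.032 [0.411  0.2672] LxW 97.0 53.1 ang 38.7
red [167 246  32  34 267] 0.009 [0.4101 0.2729] LxW 98.9 54.2 ang 38.7
green [230 157  21  40  94] 0.032 [0.6385 0.1151] LxW 104.9 42.1 ang 12.4
green [230 157  21  40  94] 0.009 [0.6421 0.1179] LxW 107.0 42.9 ang 12.4
green [370 251  20  36 175] 0.032 [ 0.3985 -0.2623] LxW 92.4 31.3 ang -18.5
green [370 251  20  36 175] 0.009 [ 0.3973 -0.267 ] LxW 94.3 31.9 ang -18.5
```

View pics/crop.png

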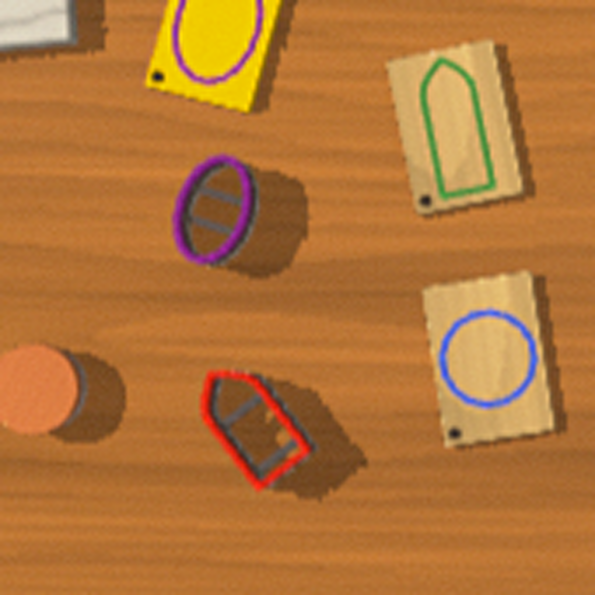

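View pics/crop2.png

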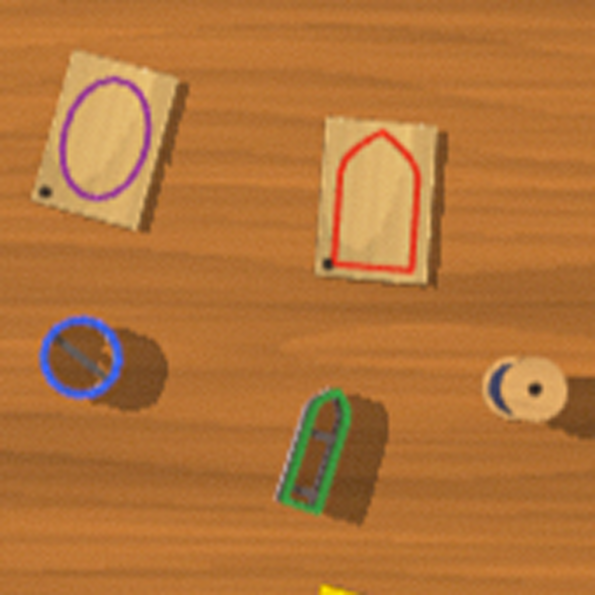

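```bash
cat >> h.py <<'E'
def poly(P):
    H=cv2.convexHull((np.asarray(P)*1000).astype(np.float32)); M=cv2.moments(H)
    c=np.array([M['m10'],M['m01']])/M['m00']
    a=.5*np.arctan2(2*M['mu11'],M['mu20']-M['mu02']); u=np.array([np.cos(a),np.sin(a)])
    s=(H[:,0]-c)@u; 
    if s.max()<-s.min(): u=-u; s=-s     # point end is farther from centroid
    t=(H[:,0]-c)@np.array([-u[1],u[0]])
    return c/1000,np.degrees(np.arctan2(u[1],u[0])),u,s.min(),s.max(),np.ptp(t)
def strap(cal,p,z):
    c,a,u,lo,hi,w=poly(cast(cal,p,z))
    L=hi-lo; o=c+u*((lo+hi)/2-12.5+0)/1000   # midpoint is 47.5 from square end, origin 35
    return o,a,(lo,hi,w)
E
python3 - <<'E'
from h import *
im=cv2.imread('pics/top0.png')[:,:,::-1].copy()
cal=r.calibration('top')
M=masks(im)
def at(k,x,y,R=25):
    p=np.argwhere(M[k]>0)[:,::-1]; return p[np.hypot(p[:,0]-x,p[:,1]-y)<R]
for n,k,x,y,z in [('die_w','red',183,262,.032),('die_n','green',380,269,.032),('b_w','red',398,198,.009),('b_n','green',240,176,.009)]:
    print(n,strap(cal,at(k,x,y),z))
for n,k,x,y,z in [('die_o','purple',171,200,.032),('b_o','purple',320,179,.009),('die_r','blue',313,242,.032),('b_r','blue',249,242,.009)]:
    P=cast(cal,at(k,x,y),z)*1000
    H=cv2.convexHull(P.astype(np.float32)); print(n,cv2.fitEllipse(H), rect(P/1000)[0])
st=r.read_state(); print(R.from_quat(st['eef_rot']).as_matrix().round(4))
# plywood boards
hsv=cv2.cvtColor(im,cv2.COLOR_RGB2HSV)
for x,y in [(398,198),(240,176),(320,179),(249,242)]: print(hsv[y,x+4],hsv[y+15,x])
print(hsv[300,300],hsv[150,300])
# side view check
ims=cv2.imread('pics/side0.png')[:,:,::-1].copy(); cs=r.calibration('side')
for k,m in masks(ims).items():
    for s,c,p in blobs(m,60):
        print('side',k,s,[rect(cast(cs,p,z))[0].round(4) for z in(.032,.009)])
E
```

```text
die_w (array([0.4010548 , 0.25929805]), np.float64(40.66886235920473), (np.float64(-44.009902143263545), np.float64(53.53761490534193), np.float64(54.0332947879358)))
die_n (array([ 0.38675873, -0.2582045 ]), np.float64(-18.059254069344234), (np.float64(-42.78141554137959), np.float64(49.56810521551541), np.float64(31.447662245945278)))
b_w (array([ 0.57693831, -0.31114542]), np.float64(-4.823213031149509), (np.float64(-48.62521000489805), np.float64(60.10546541896114), np.float64(64.6908830019232)))
b_n (array([0.62983539, 0.11533338]), np.float64(12.413973550735772), (np.float64(-49.59190701637261), np.float64(57.36577603222846), np.float64(42.90714604944896)))
die_o ((571.7739868164062, 299.8070983886719), (56.05403518676758, 83.45710754394531), 73.32254028320312) [0.57201306 0.29951227]
b_o ((634.88623046875, -101.32579803466797), (66.82056427001953, 96.2204818725586), 73.73280334472656) [ 0.63563049 -0.10103082]
die_r ((464.2065124511719, -82.76685333251953), (60.19234848022461, 60.7467041015625), 1.423254370689392) [ 0.46358905 -0.08366487]
b_r ((461.4867858886719, 88.51111602783203), (72.0078125, 73.31694030761719), 179.69190979003906) [0.46127533 0.08835764]
[[-5.00e-04  3.92e-01 -9.20e-01]
 [ 1.10e-03 -9.20e-01 -3.92e-01]
 [-1.00e+00 -1.20e-03  1.00e-04]]
[ 18 133 215] [ 18 127 213]
[ 17 129 222] [ 18 131 204]
[ 18 130 219] [ 13 112 203]
[ 19 129 220] [ 18 129 205]
[ 14 178 193] [ 15 186 195]
side blue [299 138  11   9  82] [array([ 0.4473, -0.3866]), array([ 0.4457, -0.4285])]
side blue [291 186  21  14 172] [array([ 0.465 , -0.0763]), array([ 0.4638, -0.11  ])]
side purple [242 273  35  20 323] [array([0.5742, 0.3048]), array([0.5759, 0.2811])]
side red [433  66   9  28 132] [array([-0.1424, -0.9498]), array([-0.1595, -1.0065])]
side red [311 259  36  27 374] [array([0.4122, 0.2721]), array([0.4097, 0.2475])]
side green [306 157  29  11 195] [array([ 0.4004, -0.255 ]), array([ 0.3975, -0.2935])]
```

```bash
cat >> h.py <<'E'
def go(xyz,psi):
    st=r.read_state(); m=R.from_quat(st['eef_rot']).as_matrix()
    d=m.T@(np.array(xyz)-st['ee_pos'])*100
    p=np.degrees(np.arctan2(m[1,1],m[0,1])); t=-((psi-p+180)%360-180)/5
    print('t %.2f pos %s psi %.2f w %.4f F %s j7 %.2f'%(st['time'],st['ee_pos'].round(4),p,st['width'],st['ft_force'].round(1),st['joint_positions'][6]))
    print('   -> tool cm',d.round(2),'twist',round(t,2))
E
python3 - <<'E'
from h import *
go((.3935,-.2604,.10),-108.1); go((.3935,-.2604,.024),-108.1)
im=cv2.imread('pics/top0.png')[:,:,::-1].copy(); cal=r.calibration('top')
print(im[236:250,306:322].sum(2)//3)
E
```

```text
t 0.10 pos [ 0.2449 -0.5747  0.2409] psi -66.92 w 0.0870 F [-0.1 -0.  -0. ] j7 -0.09
   -> tool cm [ 14.11 -23.07 -25.99] twist 8.24
t 0.10 pos [ 0.2449 -0.5747  0.2409] psi -66.92 w 0.0870 F [-0.1 -0.  -0. ] j7 -0.09
   -> tool cm [ 21.71 -23.06 -25.99] twist 8.24
[[ 68  69  81  80  80  81  80  78  81  80  83  78  76  93 144 129]
 [ 68  66  81  89  86  85  79  87  83  78  83  83  82  83 128 121]
 [ 76  76  92  94  92  83  88  85  88  85  86  83  79  84 108 117]
 [ 85  85  88  96  95  92  90  83  87  84  81  83  86 107 124 120]
 [ 79  84  86  91  93  91  91  86  86  82  83  81  84 106 108 120]
 [ 81  79  85  83  85  93  92  90  86  83  81  80  81  79  81 111]
 [ 85  84  78  81  78  90  91  90  91  87  83  80  80  82  78  86]
 [ 83  79  83  87  81  84  86  91  97  90  87  83 102  82  76  84]
 [ 78  81  83  82  80  79  79  86  91  88  90  92 111 101  83  94]
 [ 70  78  75  79  79  78  75  80  80  82  85  94 103 106  96 105]
 [ 79  75  79  78  75  76  76  79  74  74  82  95  89  92 108 119]
 [ 87  80  77  74  82  77  77  79  79  72  78  92  93  89 105 125]
 [104  85  77  77  77  77  76  82  78  78  74  81 108 105 112 123]
 [119 107  87  79  78  76  79  71  79  79  79 114 132 131 129 124]]
```

Call:
drive_tool(
  motion=[
    [3, -6, -7, 3],
    [7, -14, -16, 6],
    [11, -20, -23, 8.24],
    [14.1, -23.05, -26, 8.24],
    [14.1, -23.05, -26, 8.24],
    [14.1, -23.05, -26, 8.24],
    [14.1, -23.05, -26, 8.24],
    [14.1, -23.05, -26, 8.24],
    [14.1, -23.05, -26, 8.24],
    [14.1, -23.05, -26, 8.24],
    [14.1, -23.05, -26, 8.24],
    [14.1, -23.05, -26, 8.24],
    [14.1, -23.05, -26, 8.24],
    [14.1, -23.05, -26, 8.24],
  ],
  grip=0,
)

```text
time: 1.27
ee_pos: [0.3935, -0.2627, 0.1011]
eef_rot: [0.698, -0.112, -0.698, -0.112]
ft_force: [-0.2, -0.9, -0.0]
width: 0.087
```

```bash
python3 - <<'E'
from h import *
go((.3935,-.2604,.024),-108.1)
im=r.camera('top'); cv2.imwrite('pics/t1.png',cv2.resize(im[180:340,300:460][:,:,::-1],None,fx=3.5,fy=3.5))
E
```

```text
t 1.27 pos [ 0.3935 -0.2627  0.1011] psi -108.27 w 0.0870 F [-0.2 -0.9 -0. ] j7 -1.43
   -> tool cm [ 7.71 -0.22  0.07] twist -0.03
```

View pics/t1.png

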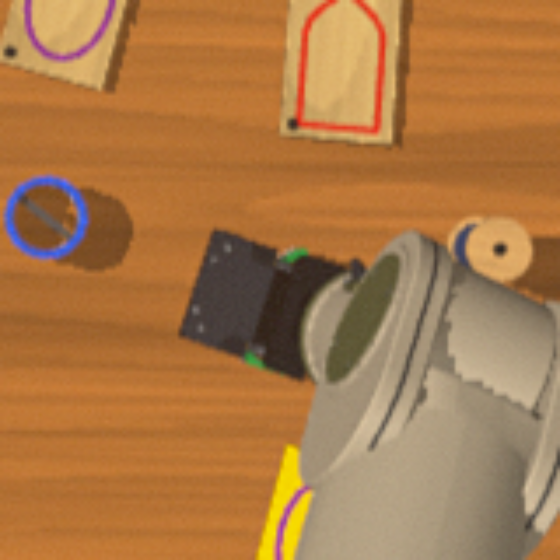

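Call:
drive_tool(
  motion=[
    [2.5, 0, 0, 0],
    [4.5, 0, 0, 0],
    [6, 0, 0, 0],
    [7, 0, 0, 0],
    [7.6, 0, 0, 0],
    [7.6, 0, 0, 0],
    [7.6, 0, 0, 0],
  ],
)

```text
time: 1.9
ee_pos: [0.3941, -0.2614, 0.025]
eef_rot: [0.698, -0.112, -0.698, -0.111]
ft_force: [-0.3, -0.2, 0.8]
width: 0.087
```

Call:
drive_tool(
  motion=[
    [0, 0, 0, 0],
    [0, 0, 0, 0],
    [0, 0, 0, 0],
    [0, 0, 0, 0],
    [0, 0, 0, 0],
    [0, 0, 0, 0],
    [0, 0, 0, 0],
    [0, 0, 0, 0],
    [0, 0, 0, 0],
    [0, 0, 0, 0],
  ],
  grip=255,
  force=25,
)

```text
time: 2.73
ee_pos: [0.3939, -0.261, 0.0246]
eef_rot: [0.698, -0.111, -0.698, -0.111]
ft_force: [0.4, -0.4, 0.1]
width: 0.0297
```

```bash
python3 - <<'E'
from h import *
go((.63,.115,.15),-77.6)
im=r.camera('side'); cv2.imwrite('pics/s1.png',cv2.resize(im[80:240,220:420][:,:,::-1],None,fx=3.5,fy=3.5))
E
```

```text
t 2.73 pos [ 0.3939 -0.261   0.0246] psi -108.12 w 0.0297 F [ 0.4 -0.4  0.1] j7 -1.47
   -> tool cm [-12.54 -43.08 -10.75] twist -6.1
```

View pics/s1.png

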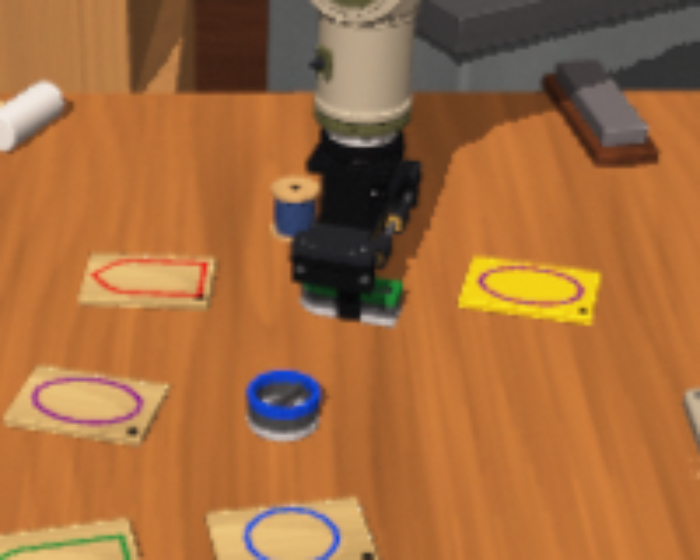

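Call:
drive_tool(
  motion=[
    [-2, 0, 0, 0],
    [-5, 0, 0, 0],
    [-8, 0, 0, 0],
    [-10, 0, 0, 0],
    [-10, 0, 0, 0],
  ],
)

```text
time: 3.2
ee_pos: [0.3958, -0.2621, 0.1285]
eef_rot: [0.7, -0.112, -0.696, -0.11]
ft_force: [0.8, -0.7, -1.6]
width: 0.0299
```

```bash
python3 - <<'E'
from h import *
go((.6372,.1169,.12),-77.6)
E
```

```text
t 3.20 pos [ 0.3958 -0.2621  0.1285] psi -108.13 w 0.0299 F [ 0.8 -0.7 -1.6] j7 -1.43
   -> tool cm [  0.84 -43.53 -11.15] twist -6.11
```

Call:
drive_tool(
  motion=[
    [0, -3, -0.8, -0.4],
    [0, -7, -1.8, -1],
    [0, -11, -2.8, -1.6],
    [0, -15, -3.8, -2.2],
    [0, -19, -4.9, -2.8],
    [0, -23, -5.9, -3.4],
    [0, -27, -6.9, -4],
    [0, -31, -7.9, -4.6],
    [0, -35, -9, -5.2],
    [0, -38.5, -9.9, -5.6],
    [0, -41, -10.5, -5.9],
    [0, -42.5, -10.9, -6.1],
    [0, -43.4, -11.1, -6.1],
    [0, -43.4, -11.1, -6.1],
    [0, -43.4, -11.1, -6.1],
    [0, -43.4, -11.1, -6.1],
  ],
)

```text
time: 4.53
ee_pos: [0.6339, 0.115, 0.124]
eef_rot: [-0.703, -0.075, 0.703, -0.076]
ft_force: [-0.3, 0.0, -3.6]
width: 0.03
```

Call:
drive_tool(
  motion=[
    [2, 0, 0, 0],
    [4, 0, 0, 0],
    [4, 0, 0, 0],
    [4, 0, 0, 0],
    [4, 0, 0, 0],
  ],
)

```text
time: 4.95
ee_pos: [0.6348, 0.1162, 0.0858]
eef_rot: [0.703, 0.076, -0.703, 0.076]
ft_force: [0.3, -0.2, -2.6]
width: 0.0297
```

```bash
python3 - <<'E'
from h import *
go((.6372,.1169,.0336),-77.6)
for n in('top','side'):
    im=r.camera(n); cv2.imwrite(f'pics/{n}2.png',cv2.resize((im[130:290,180:340] if n=='top' else im[160:300,160:340])[:,:,::-1],None,fx=3.5,fy=3.5))
E
```

```text
t 4.95 pos [0.6348 0.1162 0.0858] psi -77.69 w 0.0297 F [ 0.3 -0.2 -2.6] j7 -1.80
   -> tool cm [ 5.22 -0.02 -0.25] twist -0.02
```

View pics/side2.png

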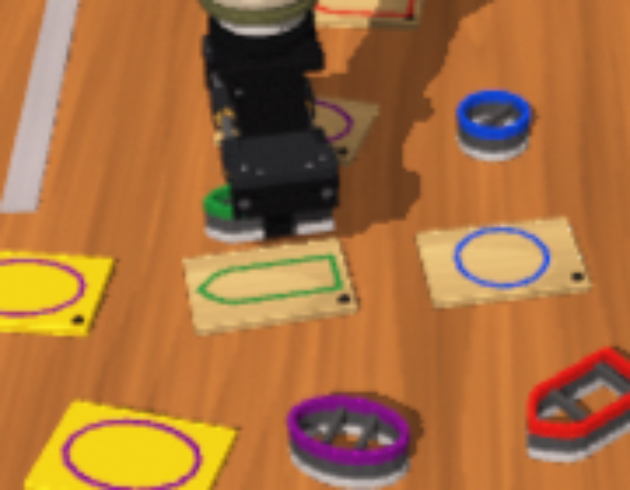

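Call:
drive_tool(
  motion=[
    [2, 0, -0.2, 0],
    [3.5, 0, -0.2, 0],
    [4.5, 0, -0.2, 0],
    [4.9, 0, -0.2, 0],
    [4.9, 0, -0.2, 0],
    [4.9, 0, -0.2, 0],
    [5.0, 0, -0.2, 0],
    [5.0, 0, -0.2, 0],
    [5.0, 0, -0.2, 0],
    [5.0, 0, -0.2, 0],
  ],
)

```text
time: 5.88
ee_pos: [0.6365, 0.1173, 0.0348]
eef_rot: [0.703, 0.076, -0.703, 0.076]
ft_force: [-1.4, 0.2, -2.4]
width: 0.0295
```

Call:
drive_tool(
  motion=[
    [0.1, 0, 0, 0],
    [0.1, 0, 0, 0],
    [0.1, 0, 0, 0],
    [0.1, 0, 0, 0],
  ],
)

```text
time: 6.22
ee_pos: [0.6364, 0.1173, 0.0337]
eef_rot: [0.703, 0.076, -0.703, 0.076]
ft_force: [1.2, -0.1, -1.6]
width: 0.0299
```

Call:
drive_tool(
  motion=[
    [0.05, 0, 0, 0],
    [0.05, 0, 0, 0],
    [0.05, 0, 0, 0],
  ],
)

```text
time: 6.47
ee_pos: [0.6365, 0.1174, 0.0336]
eef_rot: [0.703, 0.076, -0.703, 0.076]
ft_force: [-1.7, -0.5, 5.2]
width: 0.0298
```

Contact. Release, rise and look.

Call:
drive_tool(
  motion=[
    [0, 0, 0, 0],
    [0, 0, 0, 0],
    [0, 0, 0, 0],
    [0, 0, 0, 0],
    [0, 0, 0, 0],
    [0, 0, 0, 0],
    [-2, 0, 0, 0],
    [-5, 0, 0, 0],
    [-8, 0, 0, 0],
    [-8, 0, 0, 0],
  ],
  grip=0,
)

```text
time: 7.3
ee_pos: [0.6393, 0.1184, 0.1195]
eef_rot: [0.706, 0.077, -0.7, 0.076]
ft_force: [0.8, 0.4, 0.6]
width: 0.0844
```

```bash
python3 - <<'E'
from h import *
go((.5725,.2998,.11),73.3)
im=r.camera('side'); cv2.imwrite(f'pics/s3.png',cv2.resize((im[160:300,160:340])[:,:,::-1],None,fx=3.5,fy=3.5))
E
```

```text
t 7.30 pos [0.6393 0.1184 0.1195] psi -77.62 w 0.0844 F [0.8 0.4 0.6] j7 -1.79
   -> tool cm [  0.93 -19.15   2.64] twist -30.18
```

View pics/s3.png

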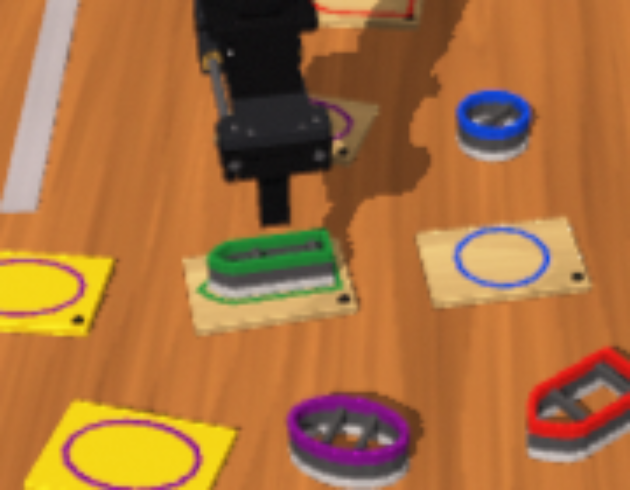

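Call:
drive_tool(
  motion=[
    [0, -1, 0.1, -1.3],
    [0, -2, 0.3, -2.6],
    [0, -3, 0.4, -3.9],
    [0, -4, 0.5, -5.2],
    [0, -5, 0.7, -6.5],
    [0, -6, 0.8, -7.8],
    [0, -7, 1, -9.1],
    [0, -8, 1.1, -10.4],
    [0, -9, 1.2, -11.7],
    [0, -10, 1.4, -13],
    [0, -11, 1.5, -14.3],
    [0, -12, 1.7, -15.6],
    [0, -13, 1.8, -16.9],
    [0, -14, 1.9, -18.2],
    [0, -15, 2.1, -19.5],
    [0, -16, 2.2, -20.8],
    [0, -17, 2.4, -22.1],
    [0, -18, 2.5, -23.4],
    [0, -18.6, 2.6, -24.7],
    [0, -19.1, 2.6, -26],
  ],
)

```text
time: 9.02
ee_pos: [0.5691, 0.299, 0.112]
eef_rot: [0.226, 0.67, -0.226, 0.67]
ft_force: [0.2, 0.3, 0.2]
width: 0.0867
```

```bash
python3 - <<'E'
from h import *
go((.572,.2998,.11),73.3)
E
```

```text
t 9.02 pos [0.5691 0.299  0.112 ] psi 52.76 w 0.0867 F [0.2 0.3 0.2] j7 -0.00
   -> tool cm [0.2  0.25 0.18] twist -4.11
```

Call:
drive_tool(
  motion=[
    [0, 0, 0, -1.3],
    [0, 0, 0, -2.6],
    [0, 0, 0, -3.9],
    [0, 0, 0, -4.15],
    [0, 0, 0, -4.15],
    [0, 0, 0, -4.15],
  ],
)

```text
time: 9.52
ee_pos: [0.5698, 0.2982, 0.1125]
eef_rot: [0.105, 0.699, -0.105, 0.699]
ft_force: [-0.4, 0.3, -0.3]
width: 0.0872
```

```bash
python3 - <<'E'
from h import *
go((.572,.2998,.0245),73.3)
E
```

```text
t 9.52 pos [0.5698 0.2982 0.1125] psi 72.93 w 0.0872 F [-0.4  0.3 -0.3] j7 0.32
   -> tool cm [8.8  0.22 0.17] twist -0.07
```

Call:
drive_tool(
  motion=[
    [2.5, 0.2, 0.15, 0],
    [5, 0.2, 0.15, 0],
    [7, 0.2, 0.15, 0],
    [8.2, 0.2, 0.15, 0],
    [8.8, 0.2, 0.15, 0],
    [8.8, 0.2, 0.15, 0],
    [8.8, 0.2, 0.15, 0],
    [8.8, 0.2, 0.15, 0],
  ],
)

```text
time: 10.18
ee_pos: [0.5726, 0.3004, 0.0264]
eef_rot: [0.104, 0.699, -0.104, 0.7]
ft_force: [0.1, 0.6, -0.1]
width: 0.0872
```

Call:
drive_tool(
  motion=[
    [0, 0, 0, 0],
    [0, 0, 0, 0],
    [0, 0, 0, 0],
    [0, 0, 0, 0],
    [0, 0, 0, 0],
    [0, 0, 0, 0],
    [0, 0, 0, 0],
    [0, 0, 0, 0],
  ],
  grip=255,
  force=25,
)

```text
time: 10.85
ee_pos: [0.572, 0.3, 0.0251]
eef_rot: [0.104, 0.699, -0.104, 0.7]
ft_force: [0.5, -0.3, 0.2]
width: 0.0538
```

Call:
drive_tool(
  motion=[
    [-2, 0, 0, 0],
    [-5, 0, 0, 0],
    [-8, 0, 0, 0],
    [-9, 0, 0, 0],
    [-9, 0, 0, 0],
    [-9, 0, 0, 0],
    [-9, 0, 0, 0],
  ],
)

```text
time: 11.43
ee_pos: [0.5713, 0.2989, 0.1129]
eef_rot: [0.103, 0.7, -0.105, 0.699]
ft_force: [-0.9, 0.5, -3.2]
width: 0.0542
```

```bash
python3 - <<'E'
from h import *
go((.635,-.1013,.11),73.6)
for n in('top','side'):
    im=r.camera(n); cv2.imwrite(f'pics/{n}4.png',cv2.resize((im[130:290,130:290] if n=='top' else im[180:340,160:340])[:,:,::-1],None,fx=3.5,fy=3.5))
E
```

```text
t 11.43 pos [0.5713 0.2989 0.1129] psi 73.12 w 0.0542 F [-0.9  0.5 -3.2] j7 0.33
   -> tool cm [  0.34 -36.45  17.71] twist -0.1
```

View pics/side4.png

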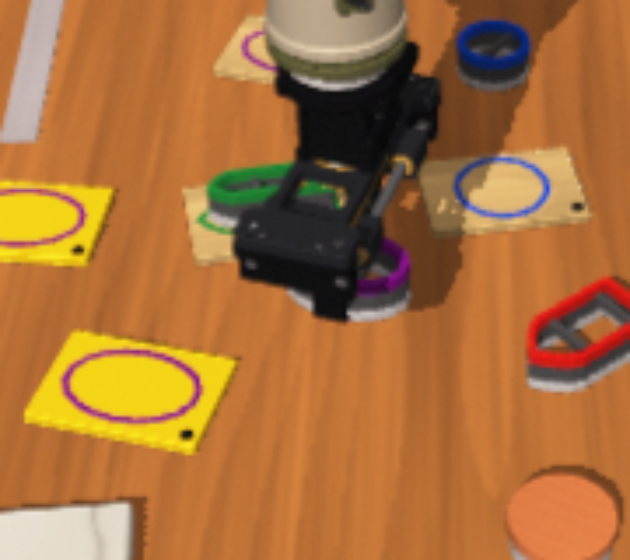

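View pics/top4.png

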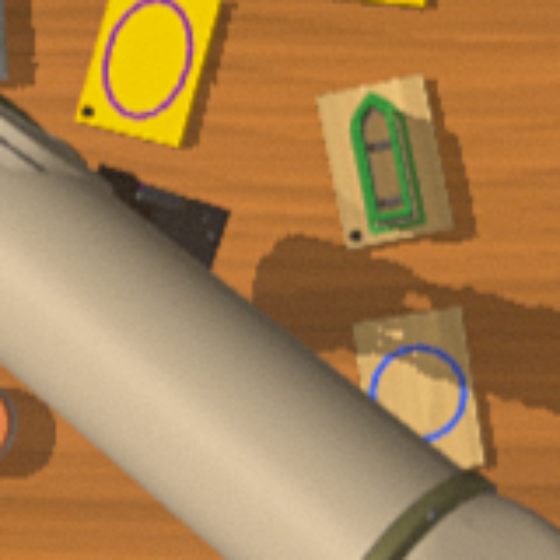

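Call:
drive_tool(
  motion=[
    [0, -2, 1, 0],
    [0, -5, 2.4, 0],
    [0, -8.5, 4.1, 0],
    [0, -12, 5.8, 0],
    [0, -15.5, 7.5, 0],
    [0, -19, 9.2, 0],
    [0, -22.5, 10.9, 0],
    [0, -26, 12.6, 0],
    [0, -29.5, 14.3, 0],
    [0, -32.5, 15.8, 0],
    [0, -34.8, 16.9, -0.1],
    [0, -36, 17.5, -0.1],
    [0, -36.4, 17.7, -0.1],
    [0, -36.4, 17.7, -0.1],
    [0, -36.4, 17.7, -0.1],
    [0, -36.4, 17.7, -0.1],
  ],
)

```text
time: 12.87
ee_pos: [0.6355, -0.0971, 0.1151]
eef_rot: [0.1, 0.7, -0.099, 0.7]
ft_force: [0.6, 0.3, -2.2]
width: 0.0545
```

```bash
python3 - <<'E'
from h import *
go((.635,-.1013,.0342),73.7)
E
```

```text
t 12.87 pos [ 0.6355 -0.0971  0.1151] psi 73.82 w 0.0545 F [ 0.6  0.3 -2.2] j7 0.98
   -> tool cm [ 8.09 -0.42  0.07] twist 0.02
```

Call:
drive_tool(
  motion=[
    [2.5, 0, 0, 0],
    [5, 0, 0, 0],
    [6.5, 0, 0, 0],
    [7, 0, 0, 0],
    [7, 0, 0, 0],
    [7, 0, 0, 0],
    [7, 0, 0, 0],
  ],
)

```text
time: 13.45
ee_pos: [0.6366, -0.0995, 0.0466]
eef_rot: [0.101, 0.699, -0.1, 0.701]
ft_force: [-0.8, -0.7, -2.2]
width: 0.0545
```

```bash
python3 - <<'E'
from h import *
go((.635,-.1013,.0342),73.7)
E
```

```text
t 13.45 pos [ 0.6366 -0.0995  0.0466] psi 73.65 w 0.0545 F [-0.8 -0.7 -2.2] j7 0.95
   -> tool cm [ 1.24 -0.22 -0.1 ] twist -0.01
```

Call:
drive_tool(
  motion=[
    [0.5, -0.1, -0.1, 0],
    [0.9, -0.1, -0.1, 0],
    [1.05, -0.1, -0.1, 0],
    [1.05, -0.1, -0.1, 0],
    [1.05, -0.1, -0.1, 0],
    [1.05, -0.1, -0.1, 0],
  ],
)

```text
time: 13.95
ee_pos: [0.6345, -0.1005, 0.0346]
eef_rot: [0.101, 0.7, -0.101, 0.7]
ft_force: [-0.1, 0.3, -1.9]
width: 0.054
```

Call:
drive_tool(
  motion=[
    [0.08, 0, 0, 0],
    [0.08, 0, 0, 0],
    [0.08, 0, 0, 0],
    [0.08, 0, 0, 0],
  ],
)

```text
time: 14.28
ee_pos: [0.6347, -0.1005, 0.0341]
eef_rot: [0.101, 0.7, -0.101, 0.7]
ft_force: [-1.6, 0.4, 2.4]
width: 0.054
```

Call:
drive_tool(
  motion=[
    [0, 0, 0, 0],
    [0, 0, 0, 0],
    [0, 0, 0, 0],
    [0, 0, 0, 0],
    [0, 0, 0, 0],
    [0, 0, 0, 0],
    [-2, 0, 0, 0],
    [-5, 0, 0, 0],
    [-8, 0, 0, 0],
    [-8, 0, 0, 0],
    [-8, 0, 0, 0],
  ],
  grip=0,
)

```text
time: 15.2
ee_pos: [0.6355, -0.1005, 0.1155]
eef_rot: [0.101, 0.699, -0.101, 0.701]
ft_force: [-0.1, 0.1, -0.8]
width: 0.0869
```

```bash
python3 - <<'E'
from h import *
go((.464,-.083,.11),75.3)
for n in('side',):
    im=r.camera(n); cv2.imwrite(f'pics/{n}5.png',cv2.resize((im[130:290,180:360])[:,:,::-1],None,fx=3.5,fy=3.5))
E
```

```text
t 15.20 pos [ 0.6355 -0.1005  0.1155] psi 73.62 w 0.0869 F [-0.1  0.1 -0.8] j7 0.98
   -> tool cm [  0.5   -3.16 -16.95] twist -0.34
```

View pics/side5.png

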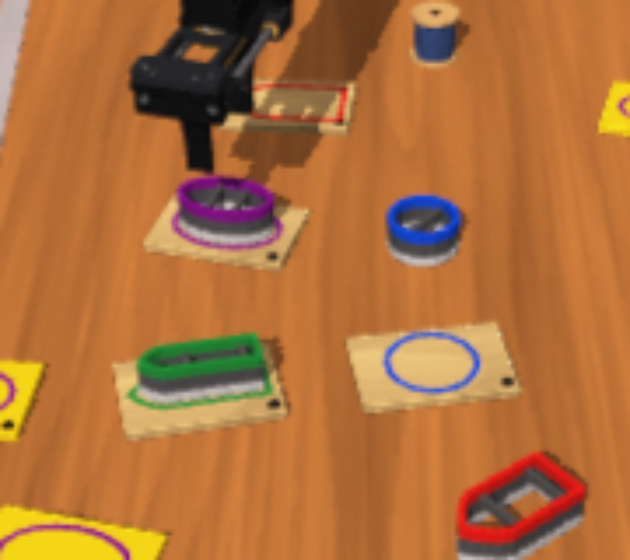

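Call:
drive_tool(
  motion=[
    [0, -0.5, -2, -0.3],
    [0, -1, -5, -0.3],
    [0, -1.7, -8.5, -0.3],
    [0, -2.3, -12, -0.3],
    [0, -2.9, -15, -0.3],
    [0, -3.1, -16.5, -0.3],
    [0, -3.15, -16.95, -0.3],
    [0, -3.15, -16.95, -0.3],
    [0, -3.15, -16.95, -0.3],
    [0, -3.15, -16.95, -0.3],
  ],
)

```text
time: 16.08
ee_pos: [0.464, -0.083, 0.1138]
eef_rot: [0.092, 0.701, -0.091, 0.701]
ft_force: [-0.6, -0.3, 0.4]
width: 0.0871
```

```bash
python3 - <<'E'
from h import *
go((.464,-.083,.0245),75.3)
E
```

```text
t 16.08 pos [ 0.464  -0.083   0.1138] psi 75.12 w 0.0871 F [-0.6 -0.3  0.4] j7 1.09
   -> tool cm [ 8.93 -0.01 -0.01] twist -0.04
```

Call:
drive_tool(
  motion=[
    [2.5, 0, 0, 0],
    [5, 0, 0, 0],
    [7, 0, 0, 0],
    [8.2, 0, 0, 0],
    [8.8, 0, 0, 0],
    [8.9, 0, 0, 0],
    [8.9, 0, 0, 0],
    [8.9, 0, 0, 0],
  ],
)

```text
time: 16.75
ee_pos: [0.4638, -0.083, 0.0257]
eef_rot: [0.091, 0.701, -0.092, 0.702]
ft_force: [-0.8, -0.5, 0.9]
width: 0.0868
```

Call:
drive_tool(
  motion=[
    [0, 0, 0, 0],
    [0, 0, 0, 0],
    [0, 0, 0, 0],
    [0, 0, 0, 0],
    [0, 0, 0, 0],
    [0, 0, 0, 0],
    [0, 0, 0, 0],
    [0, 0, 0, 0],
  ],
  grip=255,
  force=25,
)

```text
time: 17.42
ee_pos: [0.4631, -0.083, 0.0249]
eef_rot: [0.091, 0.701, -0.092, 0.701]
ft_force: [-0.9, 0.2, 4.0]
width: 0.06
```

Call:
drive_tool(
  motion=[
    [-2, 0, 0, 0],
    [-5, 0, 0, 0],
    [-8, 0, 0, 0],
    [-9, 0, 0, 0],
    [-9, 0, 0, 0],
    [-9, 0, 0, 0],
    [-9, 0, 0, 0],
  ],
)

```text
time: 18.0
ee_pos: [0.4619, -0.0833, 0.1132]
eef_rot: [0.092, 0.702, -0.092, 0.7]
ft_force: [0.3, -0.1, -2.9]
width: 0.0598
```

```bash
python3 - <<'E'
from h import *
go((.4613,.0885,.114),75.1)
im=r.camera('side'); cv2.imwrite(f'pics/s6.png',cv2.resize((im[100:260,220:400])[:,:,::-1],None,fx=3.5,fy=3.5))
E
```

```text
t 18.00 pos [ 0.4619 -0.0833  0.1132] psi 75.10 w 0.0598 F [ 0.3 -0.1 -2.9] j7 1.09
   -> tool cm [-0.08 16.59 -4.48] twist 0.0
```

View pics/s6.png

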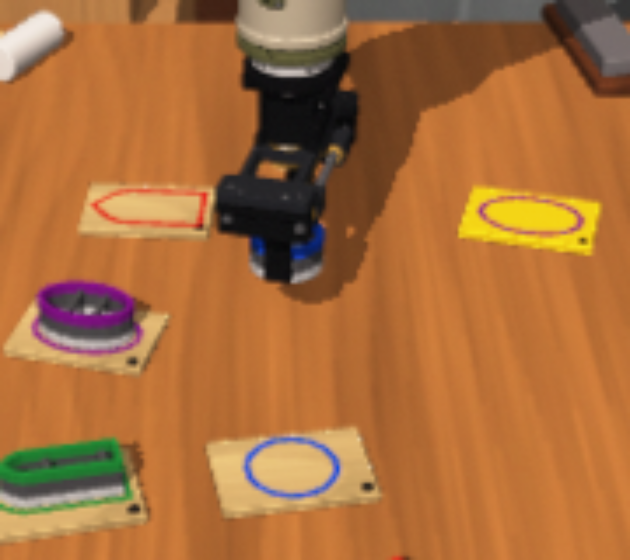

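Call:
drive_tool(
  motion=[
    [0, 2, -0.5, 0],
    [0, 5, -1.3, 0],
    [0, 8.5, -2.3, 0],
    [0, 12, -3.2, 0],
    [0, 14.8, -4, 0],
    [0, 16.2, -4.4, 0],
    [0, 16.6, -4.5, 0],
    [0, 16.6, -4.5, 0],
    [0, 16.6, -4.5, 0],
    [2, 16.6, -4.5, 0],
    [4.5, 16.6, -4.5, 0],
    [6.3, 16.6, -4.5, 0],
    [7, 16.6, -4.5, 0],
    [7, 16.6, -4.5, 0],
    [7, 16.6, -4.5, 0],
    [7, 16.6, -4.5, 0],
  ],
)

```text
time: 19.38
ee_pos: [0.4628, 0.0887, 0.0457]
eef_rot: [0.092, 0.701, -0.092, 0.702]
ft_force: [0.2, 0.2, -1.9]
width: 0.0601
```

```bash
python3 - <<'E'
from h import *
go((.4613,.0885,.034),75.1)
E
```

```text
t 19.38 pos [0.4628 0.0887 0.0457] psi 75.08 w 0.0601 F [ 0.2  0.2 -1.9] j7 0.62
   -> tool cm [ 1.17 -0.06 -0.14] twist -0.0
```

Call:
drive_tool(
  motion=[
    [0.5, -0.05, -0.1, 0],
    [0.9, -0.05, -0.1, 0],
    [1.05, -0.05, -0.1, 0],
    [1.05, -0.05, -0.1, 0],
    [1.05, -0.05, -0.1, 0],
    [1.05, -0.05, -0.1, 0],
  ],
)

```text
time: 19.88
ee_pos: [0.461, 0.0888, 0.0343]
eef_rot: [0.091, 0.701, -0.091, 0.701]
ft_force: [0.7, -0.4, -2.0]
width: 0.0598
```

Call:
drive_tool(
  motion=[
    [0.08, 0, 0, 0],
    [0.08, 0, 0, 0],
    [0.08, 0, 0, 0],
    [0.08, 0, 0, 0],
  ],
)

```text
time: 20.22
ee_pos: [0.4611, 0.0889, 0.0339]
eef_rot: [0.091, 0.701, -0.092, 0.701]
ft_force: [-2.7, -1.5, 6.5]
width: 0.0598
```

Call:
drive_tool(
  motion=[
    [0, 0, 0, 0],
    [0, 0, 0, 0],
    [0, 0, 0, 0],
    [0, 0, 0, 0],
    [0, 0, 0, 0],
    [0, 0, 0, 0],
    [-2, 0, 0, 0],
    [-5, 0, 0, 0],
    [-8, 0, 0, 0],
    [-8, 0, 0, 0],
    [-8, 0, 0, 0],
  ],
  grip=0,
)

```text
time: 21.13
ee_pos: [0.4619, 0.0886, 0.1146]
eef_rot: [0.092, 0.7, -0.092, 0.702]
ft_force: [0.5, 0.1, -1.0]
width: 0.0873
```

```bash
python3 - <<'E'
from h import *
go((.4065,.2638,.114),130)
im=r.camera('side'); cv2.imwrite(f'pics/s7.png',cv2.resize((im[140:300,200:380])[:,:,::-1],None,fx=3.5,fy=3.5))
E
```

```text
t 21.13 pos [0.4619 0.0886 0.1146] psi 75.09 w 0.0873 F [ 0.5  0.1 -1. ] j7 0.72
   -> tool cm [ 0.03 15.5  -9.86] twist -10.98
```

View pics/s7.png

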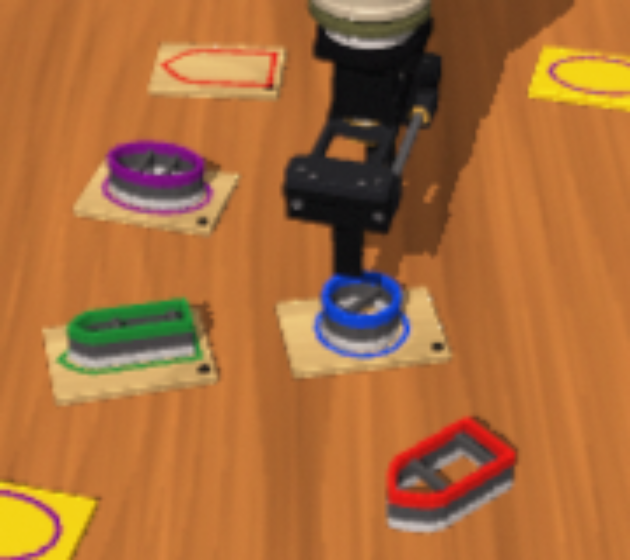

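Call:
drive_tool(
  motion=[
    [0, 1.5, -1, -1.2],
    [0, 3.5, -2.2, -2.5],
    [0, 5.5, -3.5, -3.8],
    [0, 7.5, -4.8, -5.1],
    [0, 9.5, -6, -6.4],
    [0, 11.5, -7.3, -7.7],
    [0, 13.5, -8.6, -9],
    [0, 15, -9.6, -10.3],
    [0, 15.5, -9.85, -11],
    [0, 15.5, -9.85, -11],
    [0, 15.5, -9.85, -11],
    [0, 15.5, -9.85, -11],
  ],
)

```text
time: 22.18
ee_pos: [0.4055, 0.263, 0.1127]
eef_rot: [-0.242, 0.665, 0.241, 0.664]
ft_force: [0.4, -0.1, 0.0]
width: 0.087
```

```bash
python3 - <<'E'
from h import *
go((.4065,.2638,.0245),130)
E
```

```text
t 22.18 pos [0.4055 0.263  0.1127] psi 129.96 w 0.0870 F [ 0.4 -0.1  0. ] j7 1.17
   -> tool cm [8.82 0.   0.14] twist -0.01
```

Call:
drive_tool(
  motion=[
    [2.5, 0, 0, 0],
    [5, 0, 0.1, 0],
    [7, 0, 0.1, 0],
    [8.2, 0, 0.1, 0],
    [8.8, 0, 0.1, 0],
    [8.9, 0, 0.1, 0],
    [8.9, 0, 0.1, 0],
    [8.9, 0, 0.1, 0],
  ],
)

```text
time: 22.85
ee_pos: [0.4069, 0.2648, 0.0253]
eef_rot: [-0.242, 0.664, 0.242, 0.665]
ft_force: [0.2, 0.1, 0.2]
width: 0.0868
```

Call:
drive_tool(
  motion=[
    [0, 0, 0, 0],
    [0, 0, 0, 0],
    [0, 0, 0, 0],
    [0, 0, 0, 0],
    [0, 0, 0, 0],
    [0, 0, 0, 0],
    [0, 0, 0, 0],
    [0, 0, 0, 0],
  ],
  grip=255,
  force=25,
)

```text
time: 23.52
ee_pos: [0.4063, 0.2645, 0.0244]
eef_rot: [-0.243, 0.664, 0.243, 0.664]
ft_force: [-1.1, -0.8, 0.4]
width: 0.05
```

Call:
drive_tool(
  motion=[
    [-2, 0, 0, 0],
    [-5, 0, 0, 0],
    [-8, 0, 0, 0],
    [-9, 0, 0, 0],
    [-9, 0, 0, 0],
    [-9, 0, 0, 0],
    [-9, 0, 0, 0],
  ],
)

```text
time: 24.1
ee_pos: [0.4059, 0.2637, 0.1129]
eef_rot: [-0.243, 0.665, 0.242, 0.664]
ft_force: [0.1, 0.3, -2.6]
width: 0.0498
```

```bash
python3 - <<'E'
from h import *
go((.584,-.3117,.114),85.2)
im=r.camera('side'); cv2.imwrite(f'pics/s8.png',cv2.resize((im[180:340,220:400])[:,:,::-1],None,fx=3.5,fy=3.5))
E
```

```text
t 24.10 pos [0.4059 0.2637 0.1129] psi 130.11 w 0.0498 F [ 0.1  0.3 -2.6] j7 1.17
   -> tool cm [-5.000e-02 -5.548e+01 -2.344e+01] twist 8.98
```

View pics/s8.png

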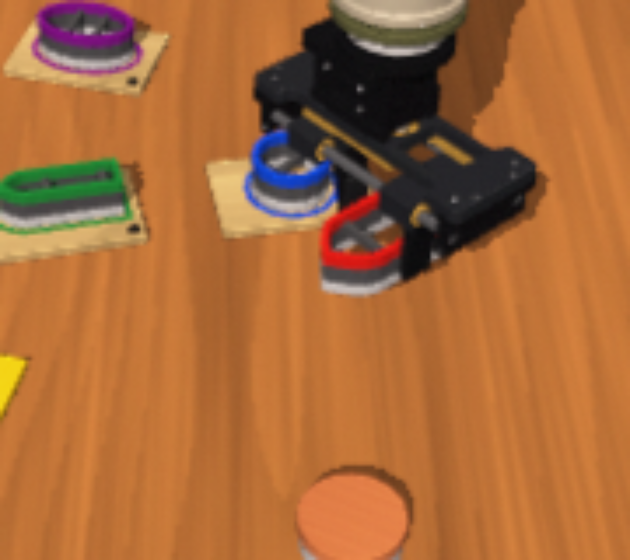

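Call:
drive_tool(
  motion=[
    [0, -2, -0.9, 0.3],
    [0, -5, -2.1, 0.8],
    [0, -8.5, -3.6, 1.4],
    [0, -12, -5.1, 2],
    [0, -15.5, -6.6, 2.6],
    [0, -19, -8, 3.2],
    [0, -22.5, -9.5, 3.8],
    [0, -26, -11, 4.4],
    [0, -29.5, -12.5, 5],
    [0, -33, -13.9, 5.6],
    [0, -36.5, -15.4, 6.2],
    [0, -40, -16.9, 6.8],
    [0, -43.5, -18.4, 7.4],
    [0, -47, -19.9, 8],
    [0, -50.5, -21.3, 8.6],
    [0, -53, -22.4, 9],
    [0, -54.8, -23.2, 9],
    [0, -55.5, -23.4, 9],
    [0, -55.5, -23.4, 9],
    [0, -55.5, -23.4, 9],
  ],
)

```text
time: 25.82
ee_pos: [0.5849, -0.3089, 0.1134]
eef_rot: [0.03, 0.707, -0.029, 0.706]
ft_force: [0.1, 0.2, -2.7]
width: 0.0497
```

```bash
python3 - <<'E'
from h import *
go((.5842,-.3117,.0335),85.2)
E
```

```text
t 25.82 pos [ 0.5849 -0.3089  0.1134] psi 85.22 w 0.0497 F [ 0.1  0.2 -2.7] j7 1.52
   -> tool cm [ 7.99 -0.3  -0.04] twist 0.0
```

Call:
drive_tool(
  motion=[
    [2.5, 0, 0, 0],
    [5, 0, 0, 0],
    [6.5, 0, 0, 0],
    [7, 0, 0, 0],
    [7, 0, 0, 0],
    [7, 0, 0, 0],
    [7, 0, 0, 0],
  ],
)

```text
time: 26.4
ee_pos: [0.586, -0.3105, 0.046]
eef_rot: [0.03, 0.706, -0.03, 0.707]
ft_force: [0.9, 0.8, -1.7]
width: 0.0496
```

```bash
python3 - <<'E'
from h import *
go((.5842,-.3117,.0335),85.2)
E
```

```text
t 26.40 pos [ 0.586  -0.3105  0.046 ] psi 85.15 w 0.0496 F [ 0.9  0.8 -1.7] j7 1.48
   -> tool cm [ 1.25 -0.13 -0.17] twist -0.01
```

Call:
drive_tool(
  motion=[
    [0.5, -0.05, -0.1, 0],
    [0.9, -0.05, -0.1, 0],
    [1.05, -0.05, -0.1, 0],
    [1.05, -0.05, -0.1, 0],
    [1.05, -0.05, -0.1, 0],
    [1.05, -0.05, -0.1, 0],
  ],
)

```text
time: 26.9
ee_pos: [0.5841, -0.3111, 0.034]
eef_rot: [0.03, 0.706, -0.03, 0.706]
ft_force: [-0.5, 0.3, -1.6]
width: 0.0498
```

Call:
drive_tool(
  motion=[
    [0.08, 0, 0, 0],
    [0.08, 0, 0, 0],
    [0.08, 0, 0, 0],
    [0.08, 0, 0, 0],
  ],
)

```text
time: 27.23
ee_pos: [0.5842, -0.3111, 0.0335]
eef_rot: [0.03, 0.706, -0.03, 0.707]
ft_force: [-1.7, 0.6, 3.4]
width: 0.0501
```

Call:
drive_tool(
  motion=[
    [0, 0, 0, 0],
    [0, 0, 0, 0],
    [0, 0, 0, 0],
    [0, 0, 0, 0],
    [0, 0, 0, 0],
    [0, 0, 0, 0],
    [-2, 0, 0, 0],
    [-5, 0, 0, 0],
    [-9, 0, 0, 0],
    [-13, 0, 0, 0],
    [-17, 0, 0, 0],
    [-20, -3, -3, 0],
    [-20, -6, -6, 0],
    [-20, -9, -9, 0],
    [-20, -12, -12, 0],
    [-20, -15, -15, 0],
    [-20, -18, -18, 0],
    [-20, -21, -21, 0],
    [-20, -23, -25, 0],
    [-20, -25, -28, 0],
  ],
  grip=0,
)

```text
time: 28.9
ee_pos: [0.2909, -0.5324, 0.2331]
eef_rot: [0.03, 0.706, -0.03, 0.707]
ft_force: [0.4, -0.7, -0.1]
width: 0.0869
```

Call:
drive_tool(
  motion=[
    [0, 0, 0, 0],
    [0, 0, 0, 0],
    [0, 0, 0, 0],
    [0, 0, 0, 0],
  ],
)

```text
time: 29.23
ee_pos: [0.2944, -0.5306, 0.2334]
eef_rot: [0.029, 0.706, -0.029, 0.707]
ft_force: [0.2, -0.0, -0.2]
width: 0.0871
```

```bash
python3 - <<'E'
from h import *
im=r.camera('top'); cv2.imwrite('pics/t9.png',im[:,:,::-1])
im2=r.camera('side'); cv2.imwrite('pics/s9.png',im2[:,:,::-1])
cal=r.calibration('top');M=masks(im); M0=masks(cv2.imread('pics/top0.png')[:,:,::-1].copy())
# rim now at 0.041; select bottom outlines separately is hard: fit bigger-saturation rim by hull of blob warped to rim height
hsv=cv2.cvtColor(im,cv2.COLOR_RGB2HSV)
for n,k,xy,yaw,hw in [('w','red',(.5769,-.3111),-4.8,0),('n','green',(.6298,.1153),12.4,0),('o','purple',(.635,-.1013),-16.3,0),('r','blue',(.4614,.0885),0,0)]:
    u=np.array([np.cos(np.radians(yaw)),np.sin(np.radians(yaw))])
    c=np.r_[np.array(xy)+(u*.0125 if n in'wn' else 0),.041]; px=proj(cal,c)[0]
    print(n,'rim centre expected px',px.round(1),'outline centre px',proj(cal,np.r_[c[:2],.009])[0].round(1))
tiles=[]
for x,y in [(398,198),(240,176),(320,179),(249,242)]:
    tiles.append(cv2.resize(im[y-28:y+28,x-36:x+36][:,:,::-1],None,fx=5.5,fy=5.3,interpolation=cv2.INTER_CUBIC))
cv2.imwrite('pics/t9c.png',np.vstack([np.hstack(tiles[:2]),np.hstack(tiles[2:])]))
print(tiles[0].shape); go((.3,-.5,.2),85)
E
```

```text
w rim centre expected px [400.2 195.5] outline centre px [397.2 196.8]
n rim centre expected px [238.1 173.9] outline centre px [239.5 175.7]
o rim centre expected px [320.4 177.4] outline centre px [319.6 179.2]
r rim centre expected px [247.8 241.9] outline centre px [248.9 241.9]
(297, 396, 3)
t 29.33 pos [ 0.2945 -0.5306  0.2334] psi 85.29 w 0.0870 F [-0.5 -0.2  0.4] j7 2.16
   -> tool cm [3.34 3.1  0.3 ] twist 0.06
```

View pics/t9c.png

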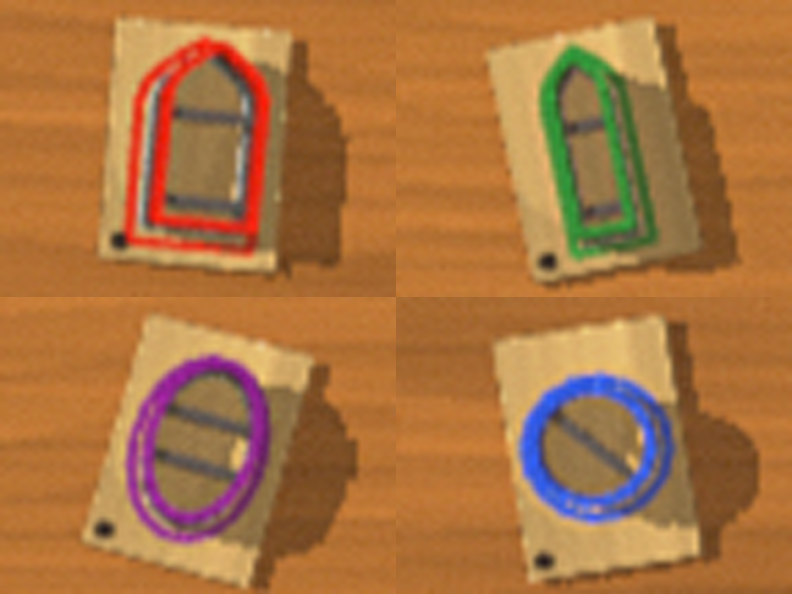

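View pics/s9.png

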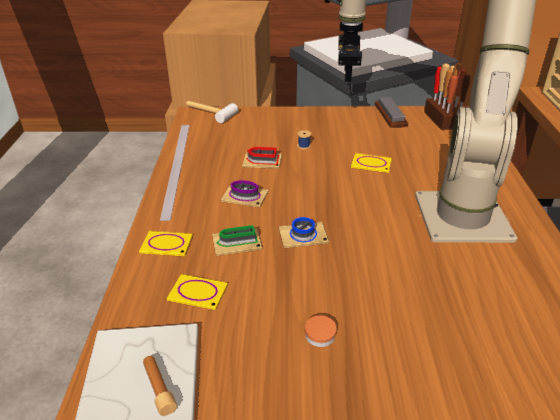

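```bash
python3 - <<'E'
from bench import r
print(r.close_job())
E
```

```text
the job is handed in; nothing more can be done
None
```

All four dies are standing on their own boards and the job is handed in, at about 29 s of the 106 s allowed. `close_job` gives no verdict, so I don't have the judged result.

- **Method:** I found the dies and outlines by colour in the top image. I placed them in the order green, purple, blue, red. Each was lowered until light contact (2 to 7 N measured) and then released.
- **Grips:** Jaw openings of 30, 54, 60 and 50 mm matched the dies' widths, so each was held square across its sides.
- **Final top picture:** The rims of the red and blue dies lie within about 0.5 pixel (1 to 2 mm) of where they should be. Green is about 1 pixel off (2 mm) and purple about 1.2 pixels (about 3 mm). I read these by eye off enlarged crops. All are inside the 9 mm tolerance, and both strap-end points match their outlines.
- **Final side picture:** All four dies stand on their boards. The spool and tin look unmoved; I checked them only by eye. The arm is clear with the gripper open.
- **Disagreements:** The two angle estimates for the red die as it stood on the bench differed by 2 degrees (40.7 and 38.7). The jaws squared it up when they closed. No check failed.

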